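Line up extracts and controls on the workstation rack for the next test batch

ROBOT

A 6-joint arm with a two-finger parallel gripper is mounted at the origin on a cart in front of the work surface, level with it; the furniture and walls round the work are solid. World frame = base frame: x ahead of the robot, y to its left, z up, the work surface at z = 0. Lengths are in m, angles in degrees, forces in N, time in s.
With the tool pointing down it reaches from about 0.325 to 0.85 m from the base axis. Payload 15.5 kg.
Tool frame: the origin (TCP) lies at the very end of the fingers, on their centre line; the grasp point (between the pads) lies arm.grip_depth behind it (arm.grip_depth is the distance from the TCP to the grasp point, in m); z points along the fingers, y is the line along which they close (so a half turn about z gives the same grasp; the last joint's range is limited). The gripper opens to 91 mm and grips with 3 to 60 N. Pads are 32 mm wide; open, the fingers measure 118 mm over their backs; the gripper's body (76 mm by 178 mm) begins 60 mm behind the grasp point.
Start: joints at [-71.935, 28.281, 77.091, -0, 74.628, -5.472], TCP at [0.25, -0.573, 0.214] pointing down, gripper open.
Joint ranges: [-166.48, 166.48], [-47.26, 123.95], [12.59, 153.08], [-70.14, 250.14], [6.76, 159.57], [-176.63, 176.63]. Speed limits (degrees/s): [108.29, 108.29, 147.25, 172.46, 172.46, 172.46].

INTERFACE

Orientations are given as a 3x3 rotation matrix whose columns are the frame's x, y, z axes.
In Python, from rig import arm gives the robot as it stands. Calls block until the motion is done:
- arm.move_to(position, orientation): joint-space move of the TCP to a pose.
- arm.move_l(position, orientation=None, feed=0.15): straight line of the TCP; orientation=None keeps the orientation; feed is the mean speed in m/s.
- arm.move_joints(angles): joint-space move.
- arm.grip(opening): finger opening in m; the grip force is fixed at half the most; returns when the fingers have stopped.
- arm.sleep(seconds).
- arm.solve_ik(position, orientation): joint angles nearest the present ones, or None.
- arm.snapshot(name): name is "scene" or "top" or "wrist"; returns the picture (420x560x3 uint8, red, green, blue); there is no depth.
- arm.get_calibration(name): a dict with "intrinsics" (3x3 intrinsics, pixels), "k1" (the pictures are not rectified: a ray, as slopes to the right and down, at radius r is drawn at 1 + k1 r^2 times it, then the intrinsics apply), "cam_to_world" (4x4, takes a point from camera to world coordinates). Camera axes: x right, y down, z forward; pixel columns grow to the right and rows downward; lengths in m; the calibration is good to about 2 mm. A picture is of the moment at which its call begins: read the wrist's pose just before it. get_calibration takes no time and is no camera call; for the wrist camera it gives the pose at the moment of the call.
A pose or a line that the arm cannot do raises arm.Unreachable and nothing moves.
- arm.sign_off(): hands the job in; it is judged then, once.
Readings, each from a call of its own:
- arm.current_t(): time.
- arm.current_joint_positions(): joint angles.
- arm.current_dq(): joint speeds.
- arm.current_tau(): joint torques, N m.
- arm.current_ee_pos(): TCP position.
- arm.current_tool_rot(): TCP orientation.
- arm.current_force(): force on the tool from outside, world axes, zero at the start.
- arm.current_torque(): the same for the moment, N m.
- arm.current_width(): finger opening in m.
- arm.current_grasp_force(): force on a finger pad.
Only numpy, scipy, OpenCV 4.12 (cv2) and the standard library are available. Lean on these libraries where they do the work, as an engineer would, in place of code of your own. Each camera call takes 0.05 s, during which the arm holds its last target. There are 200 camera calls.

TASK

Line up the next batch for the reader in the front row of wells on the grey rack: stand each sample's extract vial (green, orange and purple caps) in the well straight in front of the sample cup whose lid has the same colour, the negative control (blue cap) in the well at the left end, left of all the extracts, and the positive control (black cap) in the well at the right end. Keep every vial upright, seat it on the floor of its well, and leave the sample cups standing where they are.

Things in the scene. Friction and masses are not known exactly. Their poses are not given: they have to be found in the camera images.
- vial_green: small capped glass vial with a green screw cap and a green band on its white label: extract of the sample in the green-lidded cup. Loose, upright, 23 mm diameter, 50 mm high (cap 21 mm diameter, the top 14 mm), about 30 g. Origin: centre of its underside; z axis up along the vial. Starts standing on the worktop (z = 0).
- vial_orange: small capped glass vial with an orange screw cap and an orange band on its white label: extract of the sample in the orange-lidded cup. Loose, upright, 23 mm diameter, 50 mm high (cap 21 mm diameter, the top 14 mm), about 30 g. Origin: centre of its underside; z axis up along the vial. Starts standing on the worktop (z = 0).
- vial_purple: small capped glass vial with a purple screw cap and a purple band on its white label: extract of the sample in the purple-lidded cup. Loose, upright, 23 mm diameter, 50 mm high (cap 21 mm diameter, the top 14 mm), about 30 g. Origin: centre of its underside; z axis up along the vial. Starts standing on the worktop (z = 0).
- vial_blue: small capped glass vial with a blue screw cap and a blue band on its white label: the negative control. Loose, upright, 23 mm diameter, 50 mm high (cap 21 mm diameter, the top 14 mm), about 30 g. Origin: centre of its underside; z axis up along the vial. Starts standing on the worktop (z = 0).
- vial_black: small capped glass vial with a black screw cap and a black band on its white label: the positive control. Loose, upright, 23 mm diameter, 50 mm high (cap 21 mm diameter, the top 14 mm), about 30 g. Origin: centre of its underside; z axis up along the vial. Starts standing on the worktop (z = 0).
- cup_green: white sample cup with a green lid, loose, 50 mm diameter, 58 mm high. Origin: centre of its underside; z up. It stands in one of the three cup wells of the rack (underside 8 mm above the worktop, lid top 66 mm above it); which cup is in which well varies. Leave it there.
- cup_orange: white sample cup with an orange lid, loose, 50 mm diameter, 58 mm high. Origin: centre of its underside; z up. It stands in one of the three cup wells of the rack (underside 8 mm above the worktop, lid top 66 mm above it); which cup is in which well varies. Leave it there.
- cup_purple: white sample cup with a purple lid, loose, 50 mm diameter, 58 mm high. Origin: centre of its underside; z up. It stands in one of the three cup wells of the rack (underside 8 mm above the worktop, lid top 66 mm above it); which cup is in which well varies. Leave it there.
- rack: grey fixed rack, 120 (x) x 280 (y) x 24 mm, an 11 mm ear at each end. Origin: underside centre; x away from the robot (yaw up to 0.2 rad), y left. Vial wells at x -34, y +112, +56, 0, -56, -112 mm, 33 mm wide, 16 deep (vial play 5 mm each side); cup wells at x +28, y +56, 0, -56: one straight behind each middle vial well, none behind the end ones. Well floors 8 mm above the worktop.

How it is judged (in metres and radians):
At the end, for the whole second after the job is handed in: Each vial rests upright (0.15 rad), released, on its well's floor (underside 4-12 mm up): green, orange, purple in front of their cups (centres under 74 mm apart), blue left end, black right end, all within 12 mm of the row. Cups upright, within 12 mm of their start (horizontal distance between vial_green and cup_green below 0.074 m and x of vial_green in the frame of rack between -0.046 and -0.022 m and height (world z) of vial_green between 0.004 and 0.012 m and angle between each of vial_green, vial_orange, vial_purple, vial_blue, vial_black, cup_green, cup_orange, cup_purple's own z axis and vertical below 0.15 rad and linear speed of each of vial_green, vial_orange, vial_purple, vial_blue, vial_black, cup_green, cup_orange, cup_purple below 0.02 m/s and horizontal distance between vial_orange and cup_orange below 0.074 m and x of vial_orange in the frame of rack between -0.046 and -0.022 m and height (world z) of vial_orange between 0.004 and 0.012 m and horizontal distance between vial_purple and cup_purple below 0.074 m and x of vial_purple in the frame of rack between -0.046 and -0.022 m and height (world z) of vial_purple between 0.004 and 0.012 m and y of vial_blue in the frame of rack between 0.1 and 0.124 m and x of vial_blue in the frame of rack between -0.046 and -0.022 m and height (world z) of vial_blue between 0.004 and 0.012 m and y of vial_black in the frame of rack between -0.124 and -0.1 m and x of vial_black in the frame of rack between -0.046 and -0.022 m and height (world z) of vial_black between 0.004 and 0.012 m and distance of each of cup_green, cup_orange, cup_purple from where it was at the start of the episode below 0.012 m); the robot touches nothing.
It fails at once if a vial is tipped over (more than 0.6 rad from upright) (angle between any of vial_green, vial_orange, vial_purple, vial_blue, vial_black's own z axis and vertical above 0.6 rad).
It fails at once if a sample cup is moved more than 30 mm from its place (distance of any of cup_green, cup_orange, cup_purple from where it was at the start of the episode above 0.03 m).
It also fails if it takes over 115 s, if anything falls off the work surface, if the arm or the gripper's body presses on something with over 40 N, if the wrist force passes 120 N, or if a joint passes its speed limit or range.

## Working session

There is one attempt and no reset: what is moved stays moved. The work goes in short steps, each a Python script; the robot and the scene stay as the last script left them, time stands still between calls to the robot, and variables do not carry over. Pictures are saved under pics/ and viewed, at most 14 in all, crops included, and the job is handed in when it is done.

```bash
mkdir -p pics; ls
python3 - <<'E'
from rig import arm
import cv2,numpy as np
print(arm.grip_depth,arm.current_t(),arm.current_tool_rot())
for n in ("scene","top"):
    c=arm.get_calibration(n);print(n,c)
    cv2.imwrite(f"pics/{n}0.png",arm.snapshot(n)[:,:,::-1])
E
```

```text
pics
0.0188 0.0 [[ 9.16801707e-01  3.99342587e-01 -3.58223903e-04]
 [ 3.99342731e-01 -9.16801037e-01  1.11439616e-03]
 [ 1.16605799e-04 -1.16473441e-03 -9.99999315e-01]]
scene {'intrinsics': array([[447.19493746,   0.        , 287.27382996],
       [  0.        , 447.19493746, 196.10563197],
       [  0.        ,   0.        ,   1.        ]]), 'k1': -0.08666725224697294, 'cam_to_world': array([[-0.82341023, -0.41668143,  0.38519108,  0.10163138],
       [-0.56715668,  0.58263483, -0.58212538,  0.55654643],
       [ 0.0181351 , -0.69779169, -0.71607114,  0.74597025],
       [ 0.        ,  0.        ,  0.        ,  1.        ]])}
top {'intrinsics': array([[458.39133251,   0.        , 280.37131513],
       [  0.        , 458.39133251, 207.9543569 ],
       [  0.        ,   0.        ,   1.        ]]), 'k1': -0.02905174886187645, 'cam_to_world': array([[-0.04009171, -0.97611232,  0.21353546,  0.22005283],
       [-0.99919189,  0.03855239, -0.01136977, -0.0120393 ],
       [ 0.00286587, -0.21381873, -0.97686915,  1.34016206],
       [ 0.        ,  0.        ,  0.        ,  1.        ]])}
```

View pics/scene0.png

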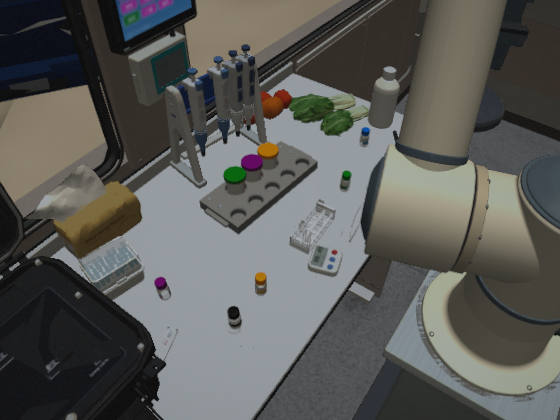

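View pics/top0.png

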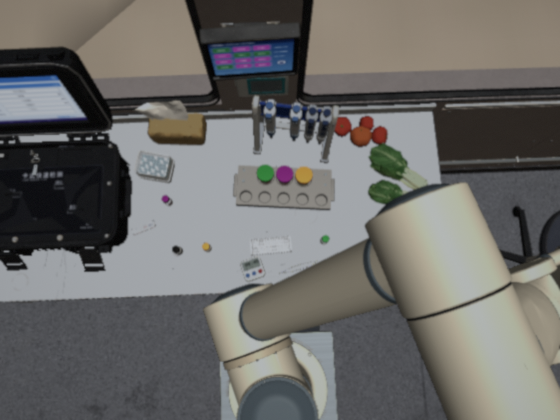

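The cups from left to right are green, purple and orange. Vials in the top view: purple (166,199), black (177,250), orange (206,247), green (325,239). Blue is hidden there but shows in the scene view at (365,130). Next I'll triangulate and take a wrist view.

```bash
cat > h.py <<'E'
from rig import arm
import cv2,numpy as np
def proj_rays(cal,uv):
    K=cal["intrinsics"];d=np.array([cal["k1"],0,0,0,0.])
    n=cv2.undistortPoints(np.float64(uv).reshape(-1,1,2),K,d)[:,0]
    T=cal["cam_to_world"];r=np.c_[n,np.ones(len(n))]@T[:3,:3].T
    return T[:3,3],r/np.linalg.norm(r,axis=1)[:,None]
def at_z(cal,uv,z):
    o,r=proj_rays(cal,uv);return o+r*((z-o[2])/r[:,2])[:,None]
def tri(views):  # [(cal,uv)]
    A=np.zeros((3,3));b=np.zeros(3);L=[]
    for c,uv in views:
        o,r=proj_rays(c,[uv]);P=np.eye(3)-np.outer(r[0],r[0]);A+=P;b+=P@o;L.append((o,P))
    p=np.linalg.solve(A,b);return p,max(np.linalg.norm(P@(p-o)) for o,P in L)
def project(cal,p):
    T=np.linalg.inv(cal["cam_to_world"]);r,_=cv2.Rodrigues(T[:3,:3])
    return cv2.projectPoints(np.float64(p).reshape(-1,1,3),r,T[:3,3],cal["intrinsics"],np.array([cal["k1"],0,0,0,0.]))[0][:,0]
HUE=dict(green=(45,80),orange=(8,24),purple=(135,165),blue=(98,122))
def blob(img,col,seed,R=14):
    h=cv2.cvtColor(img,cv2.COLOR_RGB2HSV).astype(int)
    m=((h[...,2]<45) if col=="black" else (h[...,0]>=HUE[col][0])&(h[...,0]<=HUE[col][1])&(h[...,1]>110)&(h[...,2]>50))
    w=np.zeros_like(m);u,v=map(int,seed);w[max(v-R,0):v+R,max(u-R,0):u+R]=1
    n,l,s,c=cv2.connectedComponentsWithStats((m&w).astype(np.uint8))
    if n<2:return None,0
    i=1+np.argmax(s[1:,4]);return c[i],s[i,4]
E
python3 - <<'E'
from h import *
cs,ct=arm.get_calibration("scene"),arm.get_calibration("top")
s,t=[cv2.imread(f"pics/{n}0.png")[:,:,::-1].copy() for n in("scene","top")]
for n,col,a,b in [("vg","green",(346,175),(325,239)),("vo","orange",(261,276),(206,247)),("vp","purple",(160,283),(166,199)),("vk","black",(233,313),(177,250)),("cg","green",(235,175),(265,173)),("cp","purple",(252,162),(285,175)),("co","orange",(268,150),(304,176))]:
    A,na=blob(s,col,a);B,nb=blob(t,col,b,9 if n[0]=="v" else 11)
    p,e=tri([(cs,A),(ct,B)]);print(n,A.round(1),na,B.round(1),nb,p.round(4),round(e,4), at_z(ct,[B],.05 if n[0]=='v' else .064)[0].round(3))
A,na=blob(s,"blue",(365,130));print("vb",A,na,at_z(cs,[A],.045))
# wells by eye, top view
print(at_z(ct,[(245,197),(264,197.5),(283,198),(302,199),(321,199.5)],.024).round(3))
cv2.imwrite("pics/wr0.png",arm.snapshot("wrist")[:,:,::-1]);c=arm.get_calibration("wrist");print(c)
R=arm.current_tool_rot();print(R.T@(c["cam_to_world"][:3,3]-arm.current_ee_pos()),R.T@c["cam_to_world"][:3,:3])
big=np.hstack([cv2.resize(t[155:220,225:345],None,fx=3.3,fy=3.3,interpolation=3),cv2.resize(s[130:240,195:325],(396,215*396//396),interpolation=3)])
cv2.imwrite("pics/crop.png",cv2.resize(big,None,fx=1,fy=1)[:, :,::-1])
E
```

```text
vg [346.4 173.5] 41 [325.1 238.5] 24 [ 0.4083 -0.1509  0.047 ] 0.0005 [ 0.408 -0.15   0.05 ]
vo [260.2 278.3] 119 [205.6 246.3] 32 [0.4002 0.1902 0.042 ] 0.0002 [0.399 0.189 0.05 ]
vp [159.6 281.6] 80 [165.1 198.5] 27 [0.5443 0.3065 0.0468] 0.0003 [0.543 0.306 0.05 ]
vk [233.2 312.4] 116 [175.6 249.1] 25 [0.3955 0.2753 0.0427] 0.0002 [0.395 0.274 0.05 ]
cg [234.3 173.8] 279 [264.9 173.2] 200 [0.6038 0.0139 0.0643] 0.0001 [0.604 0.014 0.064]
cp [251.6 161.4] 248 [284.3 174.2] 207 [ 0.5989 -0.0422  0.0637] 0.0 [ 0.599 -0.042  0.064]
co [267.8 150.6] 285 [303.5 175. ] 225 [ 0.5945 -0.0982  0.0603] 0.0006 [ 0.594 -0.098  0.064]
vb [365.17241379 131.01724138] 58 [[ 0.44820667 -0.32306099  0.045     ]]
[[ 0.545  0.076  0.024]
 [ 0.541  0.02   0.024]
 [ 0.538 -0.036  0.024]
 [ 0.532 -0.092  0.024]
 [ 0.529 -0.148  0.024]]
{'intrinsics': array([[336.66208419,   0.        , 276.67451626],
       [  0.        , 336.66208419, 212.06693987],
       [  0.        ,   0.        ,   1.        ]]), 'k1': -0.05744917293363228, 'cam_to_world': array([[ 3.98811856e-01, -8.75432527e-01, -2.73069576e-01,

[... 171 characters left out ...]
        3.84061931e-01],
       [ 0.00000000e+00,  0.00000000e+00,  0.00000000e+00,
         1.00000000e+00]])}
[ 0.08521982  0.00058396 -0.17058352] [[-5.67075744e-04 -9.54679540e-01 -2.97635102e-01]
 [ 9.99999765e-01 -6.55705639e-04  1.97937496e-04]
 [-3.84127892e-04 -2.97634920e-01  9.54679688e-01]]Traceback (most recent call last):
  File "<stdin>", line 12, in <module>
    return _nx.concatenate(arrs, 1, dtype=dtype, casting=casting)
           ~~~~~~~~~~~~~~~^^^^^^^^^^^^^^^^^^^^^^^^^^^^^^^^^^^^^^^
ValueError: all the input array dimensions except for the concatenation axis must match exactly, but along dimension 0, the array at index 0 has size 214 and the array at index 1 has size 215
```

View pics/wr0.png

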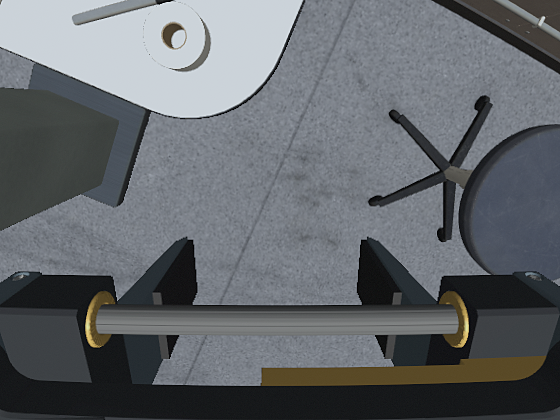

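The triangulated cap and lid heights (42–47 mm and 60–64 mm) fit the given sizes, and the rack yaw comes out at about -0.08 rad. I'll refine with wrist views over blue, green and the rack.

```bash
cat >> h.py <<'E'
def Rot(yaw): # tool down, tool x at yaw
    c,s=np.cos(yaw),np.sin(yaw);return np.array([[c,s,0],[s,-c,0],[0,0,-1.]])
def look(p,yaw=0,z=.22):
    arm.move_to(list(np.array(p[:2])-.085*np.array([np.cos(yaw),np.sin(yaw)]))+[z],Rot(yaw))
    c=arm.get_calibration("wrist");return c,arm.snapshot("wrist")
E
python3 - <<'E'
from h import *
import pickle
D=[]
for n,p,y in [("b1",(.448,-.305),0),("b2",(.43,-.34),0),("g1",(.425,-.14),0),("r1",(.537,-.10),-.08),("r2",(.545,.02),-.08),("o1",(.415,.205),.0),("k1",(.41,.265),0.),("p1",(.56,.29),0)]:
    try: D.append((n,)+look(p,y))
    except arm.Unreachable: print("unreach",n);continue
    print(n,arm.current_t())
pickle.dump(D,open("D.pkl","wb"))
I={d[0]:d for d in D}
P=dict(vb=("blue",(.448,-.323,.048)),vg=("green",(.408,-.151,.048)),vo=("orange",(.4,.19,.048)),vp=("purple",(.544,.3065,.048)),vk=("black",(.3955,.275,.048)),cg=("green",(.604,.014,.064)),cp=("purple",(.599,-.042,.064)),co=("orange",(.594,-.098,.064)))
for k,(col,p) in P.items():
    V=[]
    for n,c,im in D:
        u=project(c,p)[0]
        if not(25<u[0]<535 and 15<u[1]<225):continue
        b,a=blob(im,col,u,45 if k[0]=='c' else 28)
        if a>100:
            V.append((c,b));print(k,n,u.round(),b.round(1),a,at_z(c,[b],.05 if k[0]=='v' else .066)[0].round(4))
    if len(V)>1:print("  tri",[x.round(4) for x in tri(V)])
for n,c,im in D:
    if n in("r1","r2","k1"):cv2.imwrite(f"pics/{n}.png",im[:,:,::-1])
E
```

```text
b1 1.3167
b2 1.65
g1 2.5167
r1 3.125
r2 3.725
o1 4.6583
k1 5.0583
p1 5.7667
vb b1 [294. 108.] [298.4 105. ] 364 [ 0.4512 -0.3275  0.05  ]
vb b2 [256.  88.] [261.2  84.6] 381 [ 0.4511 -0.3279  0.05  ]
vb g1 [462.  87.] [466.5  83.1] 391 [ 0.4514 -0.3256  0.05  ]
vb r1 [492. 181.] [496.1 176.4] 319 [ 0.4528 -0.3253  0.05  ]
  tri [array([ 0.4515, -0.3278,  0.0461]), np.float64(0.0003)]
vg b1 [125. 150.] [125.6 148.6] 310 [ 0.41   -0.1532  0.05  ]
vg b2 [ 88. 133.] [ 88.6 130.9] 318 [ 0.4098 -0.1533  0.05  ]
vg g1 [287. 127.] [288.3 125.1] 337 [ 0.4098 -0.1524  0.05  ]
  tri [array([ 0.4097, -0.1525,  0.0484]), np.float64(0.0001)]
vo o1 [291. 125.] [292.1 126.5] 196 [0.3988 0.1887 0.05  ]
vo k1 [352. 120.] [353.9 119. ] 300 [0.4009 0.1888 0.05  ]
  tri [array([0.3999, 0.1888, 0.0506]), np.float64(0.0011)]
vp p1 [258. 125.] [259.4 123.3] 336 [0.5457 0.305  0.05  ]
vk o1 [205. 130.] [207.2 128.3] 358 [0.3974 0.2726 0.05  ]
vk k1 [266. 124.] [267.4 122.7] 324 [0.3972 0.2738 0.05  ]
  tri [array([0.397 , 0.2739, 0.0434]), np.float64(0.0)]
cg r1 [143.  43.] [144.6  39.6] 2596 [0.6065 0.0113 0.066 ]
cg r2 [277.  39.] [279.5  35.5] 2674 [0.6064 0.0119 0.066 ]
  tri [array([0.6068, 0.0119, 0.0643]), np.float64(0.0)]
cp r1 [205.  43.] [206.8  39.2] 2644 [ 0.6013 -0.0441  0.066 ]
cp r2 [341.  40.] [342.7  36.6] 2659 [ 0.6014 -0.0437  0.066 ]
  tri [array([ 0.6016, -0.0439,  0.0648]), np.float64(0.0)]
co r1 [268.  43.] [267.3  36.5] 379 [ 0.5989 -0.0975  0.066 ]
co r2 [403.  42.] [404.1  38.9] 2697 [ 0.596  -0.0985  0.066 ]
  tri [array([ 0.5968, -0.0974,  0.0695]), np.float64(0.0014)]
```

View pics/r1.png

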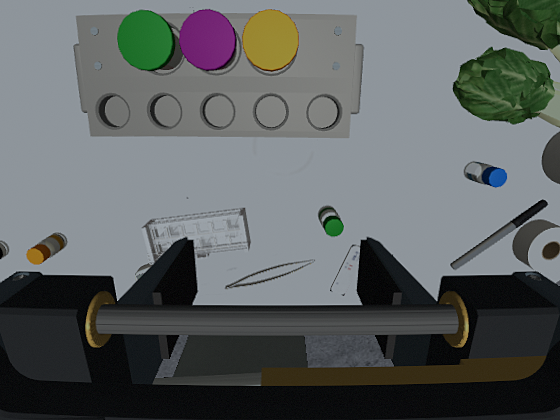

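View pics/r2.png

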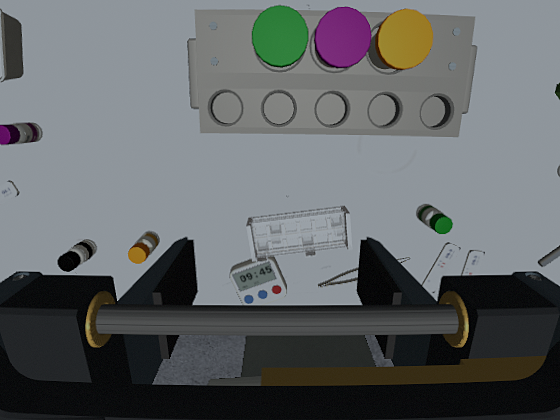

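View pics/k1.png

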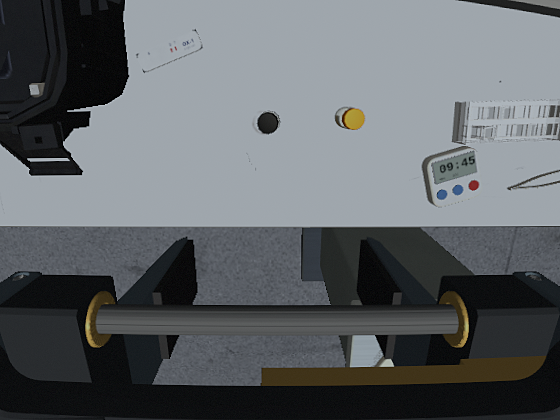

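The rack view shows five wells, in r1 at about (113..323,111) and in r2 at (226..437,107..110). The cups are green, purple, orange from the left, and the black case is to the left of black and purple. I'll fit the well circles next, then place blue first.

```bash
cat >> h.py <<'E'
G=.024
def pick(p,yaw,zt=.14):
    R=Rot(yaw);arm.move_to([p[0],p[1],zt],R);arm.grip(.05)
    arm.move_l([p[0],p[1],G],R,feed=.12);arm.grip(.0)
    print("grip w",round(arm.current_width(),4),"f",round(arm.current_grasp_force(),1),"t",arm.current_t())
    arm.move_l([p[0],p[1],zt],R,feed=.25)
def place(p,yaw,zt=.14):
    R=Rot(yaw);arm.move_to([p[0],p[1],zt],R)
    print("held w",round(arm.current_width(),4),arm.current_force().round(1) if hasattr(arm.current_force(),'round') else arm.current_force())
    arm.move_l([p[0],p[1],G+.020],R,feed=.12);f=arm.current_force()
    arm.move_l([p[0],p[1],G+.009],R,feed=.04);print("dF",np.subtract(arm.current_force(),f).round(1))
    arm.grip(.04);arm.move_l([p[0],p[1],zt],R,feed=.25);print("t",arm.current_t())
E
python3 - <<'E'
from h import *
import pickle,json
I={d[0]:d for d in pickle.load(open("D.pkl","rb"))}
S={"r1":[(113,111),(165,111),(218,111),(270.5,111),(323,111.5)],"r2":[(226,107),(279,107.5),(332,108.5),(384.5,109.5),(437,110.5)]}
W=[]
for n,uv in S.items():
    c,im=I[n][1:];w=at_z(c,uv,.024);W.append(w);print(n,w.round(4).tolist())
print("tri z",[tri([(I["r1"][1],a),(I["r2"][1],b)])[0][2].round(4) for a,b in zip(*S.values())])
W=np.mean(W,0)[:,:2]
loc=np.c_[np.full(5,-.034),[.112,.056,0,-.056,-.112]]
cups=np.array([[.6065,.0117],[.6014,-.0439],[.596,-.0985]])
for nm,L,P in(("wells",loc,W),("all",np.r_[loc,np.c_[[.028]*3,[.056,0,-.056]]],np.r_[W,cups])):
    lc,pc=L.mean(0),P.mean(0);U,_,V=np.linalg.svd((P-pc).T@(L-lc));R=U@V
    fit=(loc-lc)@R.T+pc;print(nm,"yaw",np.arctan2(R[1,0],R[0,0]),"maxres",np.abs((L-lc)@R.T+pc-P).max(),fit.round(4).tolist())
json.dump([fit.tolist(),float(np.arctan2(R[1,0],R[0,0]))],open("W.json","w"))
for p,y in[((.545,.305),np.pi/2),((.545,.305),-np.pi/2),((.397,.274),1.)]:print(arm.solve_ik([*p,.024],Rot(y)))
E
```

```text
r1 [[0.5498, 0.0722, 0.024], [0.5445, 0.0165, 0.024], [0.5395, -0.0393, 0.024], [0.5349, -0.0942, 0.024], [0.5301, -0.1489, 0.024]]
r2 [[0.5502, 0.0721, 0.024], [0.5451, 0.0169, 0.024], [0.5398, -0.0384, 0.024], [0.5348, -0.0938, 0.024], [0.5301, -0.1502, 0.024]]
tri z [np.float64(0.0242), np.float64(0.0227), np.float64(0.0211), np.float64(0.0228), np.float64(0.0278)]
wells yaw -0.08946419372877186 maxres 0.0006816310900299716 [[0.5499, 0.0728], [0.5449, 0.0171], [0.5399, -0.0387], [0.5349, -0.0945], [0.5299, -0.1503]]
all yaw -0.08855461878080083 maxres 0.001235576399076635 [[0.5497, 0.0731], [0.5447, 0.0173], [0.5398, -0.0385], [0.5348, -0.0943], [0.5299, -0.15]]
[ 2.37567329e+01  4.10537732e+01  8.70494154e+01 -2.54444375e-14
  5.18968114e+01  2.37567329e+01]
[ 2.37567329e+01  4.10537732e+01  8.70494154e+01 -2.54444375e-14
  5.18968114e+01 -1.56243267e+02]
[ 2.75151739e+01  3.39640636e+01  1.07805585e+02 -2.54444375e-14
  3.82303515e+01  6.02193944e+01]
```

The residuals are under 1.3 mm and the well rim height measures about 24 mm, as expected. Placing blue, then checking.

Run:
```python
from h import *
import json
W,y=json.load(open("W.json"))
pick((.4513,-.327),0);place(W[0],y)
c,im=look((W[0][0]+.0,W[0][1]-.03),y,.2);cv2.imwrite("pics/b_in.png",im[:,:,::-1])
b,a=blob(im,"blue",project(c,[*W[0],.058])[0],28);print(a,at_z(c,[b],.058),tri([(c,b),(arm.get_calibration("top"),blob(arm.snapshot("top"),"blue",(245,195),9)[0])]),W[0],arm.current_t())
```

```text
grip w 0.021 f 30.0 t 10.4417
held w 0.0209 [ 0.6  0.2 -1.1]
dF [ 0.8  0.6 -0.5]
t 15.0333Traceback (most recent call last):
  File "<stdin>", line 6, in <module>
  File "h.py", line 13, in tri
    o,r=proj_rays(c,[uv]);P=np.eye(3)-np.outer(r[0],r[0]);A+=P;b+=P@o;L.append((o,P))
        ~~~~~~~~~^^^^^^^^
  File "h.py", line 5, in proj_rays
    n=cv2.undistortPoints(np.float64(uv).reshape(-1,1,2),K,d)[:,0]
                          ~~~~~~~~~~~~~~~~~~~~~~^^^^^^^^
ValueError: cannot reshape array of size 1 into shape (1,2)
```

View pics/b_in.png

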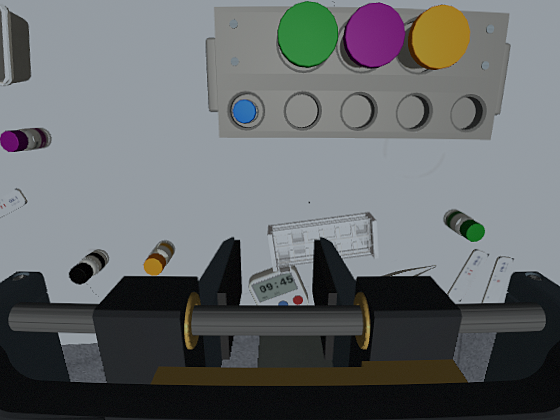

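Blue stands centred in the left-end well (cap at (244,110)). The other four vials are next.

Run:
```python
from h import *
import json
W,y=json.load(open("W.json"))
for p,a,i in [((.4098,-.1526),0,1),((.3995,.1888),0,3),((.5457,.305),np.pi/2,2),((.3972,.2735),.9,4)]:
    pick(p,a);place(W[i],y)
c,im=look((W[2][0]+.01,W[2][1]),y,.22);cv2.imwrite("pics/end.png",im[:,:,::-1])
c2,im2=look((W[2][0]+.02,W[2][1]-.07),y,.22)
cs=arm.get_calibration("scene");s=arm.snapshot("scene");cv2.imwrite("pics/ends.png",cv2.resize(s[110:250,170:350],None,fx=4,fy=4)[:,:,::-1])
for k,i in(("blue",0),("green",1),("purple",2),("orange",3),("black",4)):
    V=[]
    for cc,I in((c,im),(c2,im2)):
        b,n=blob(I,k,project(cc,[*W[i],.058])[0],13);V.append((cc,b)) if n>100 else print(k,n)
    if len(V)==2:print(k,tri(V)[0].round(4),np.round(W[i],4))
for k,p in(("green",[.6065,.0117,.066]),("purple",[.6014,-.0439,.066]),("orange",[.596,-.0985,.066])):
    b,n=blob(im,k,project(c,p)[0],45);print(k,at_z(c,[b],.066)[0].round(4),p,n)
print(arm.current_t())
```

```text
grip w 0.0207 f 29.9 t 18.5833
held w 0.0207 [ 1.  -0.7 -0.7]
dF [-0.9 -0.8 -0.9]
t 22.525
grip w 0.0208 f 29.9 t 25.4917
held w 0.0208 [-0.5  0.6 -0.1]
dF [-2.  -0.  -0.6]
t 29.75
grip w 0.0204 f 30.0 t 33.3
held w 0.0208 [-0.8  0.1 -0.5]
dF [ 0.5 -0.   0. ]
t 37.6583
grip w 0.0208 f 30.0 t 41.0167
held w 0.0209 [ 0.   0.7 -0.5]
dF [-0.3 -0.9  0.2]
t 45.7167
blue [0.5497 0.0723 0.055 ] [0.5497 0.0731]
green [0.5445 0.0167 0.0565] [0.5447 0.0173]
purple [ 0.5412 -0.0397  0.0564] [ 0.5398 -0.0385]
orange [ 0.5354 -0.0948  0.0618] [ 0.5348 -0.0943]
black [ 0.5302 -0.1504  0.0485] [ 0.5299 -0.15  ]
green [0.6066 0.0115 0.066 ] [0.6065, 0.0117, 0.066] 2628
purple [ 0.6013 -0.0439  0.066 ] [0.6014, -0.0439, 0.066] 2624
orange [ 0.6003 -0.1068  0.066 ] [0.596, -0.0985, 0.066] 1053
46.925
```

View pics/end.png

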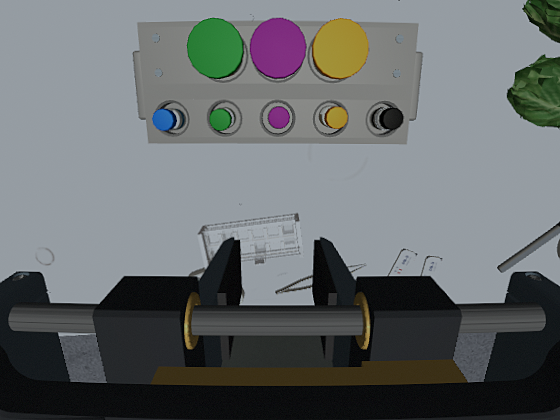

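View pics/ends.png

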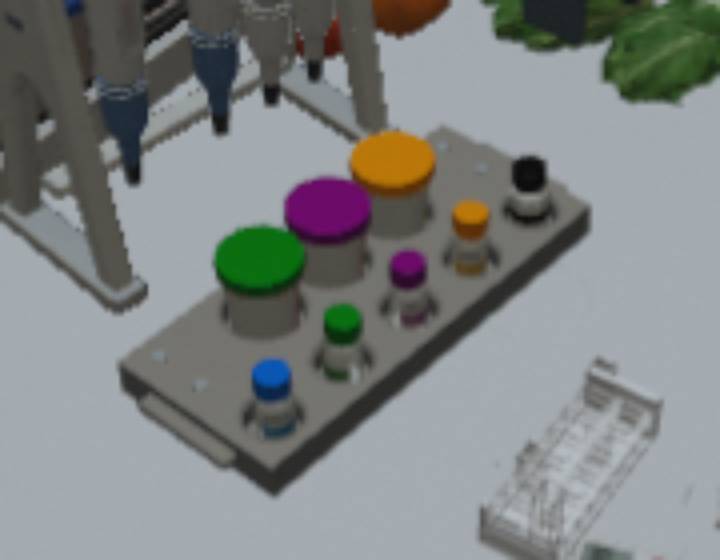

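All five vials stand upright and centred in their wells, with caps at (164..390,118) in the wrist view. The cups haven't moved: the orange lid is still in line at (341,48), and its numeric offset came from only part of the lid being segmented. Handing in.

```bash
python3 -c "
from rig import arm
print(arm.sign_off())"
```

```text
the job is handed in; nothing more can be done
None
```

The job is handed in (verdict not shown): the front row, left to right, is blue, green, purple, orange, black, each extract in front of its matching cup, all upright and seated in the final pictures at about 47 s, cups unmoved.

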